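# Fit the follower roller and set the potter's rim gauge

### The arm

A 7-joint arm with a two-finger parallel gripper is mounted at the origin on the work surface. World frame = base frame: x ahead of the robot, y to its left, z up, the work surface at z = 0. Lengths are in m, angles in rad, forces in N, time in s.
With the tool pointing down it reaches from about 0.425 to 0.925 m from the base axis. Payload 6.8 kg.
Tool frame: the origin (TCP) lies on the centre line of the jaws, within the pads' length; the fingertips stand 19 mm ahead of it and the grasp point (between the pads) is the TCP; z points along the fingers, y is the line along which they close (so a half turn about z gives the same grasp; the last joint's range is limited). The gripper opens to 85 mm and grips with 20 to 120 N. Pads are 22 mm wide; open, the fingers measure 114 mm over their backs; the gripper's body (76 mm by 85 mm) begins 54 mm behind the grasp point. The pads swing forward as they close: fully open they stand 13 mm farther back than shut.
Start: joints at [1.219, 0.477, 0.022, 1.555, -0.011, 1.109, -0.083], TCP at [0.163, -0.655, 0.25] pointing down, gripper open.
Joint ranges: [-2.96, 2.96], [-0.34, 2.1], [-1.41, 1.46], [0.24, 2.44], [-1.37, 4.51], [0.17, 1.92], [-2.96, 2.96]. Speed limits (rad/s): [2.39, 2.39, 3.14, 3.14, 3.14, 3.14, 3.14].

### API

Orientations are given as a rotation vector (axis times angle).
In Python, from bench import r gives the robot as it stands. The module is installed in compiled form; this text tells all that it offers.
- The arm moves only by the tool arm_command, never from a script. Its argument "rows" is a list of rows, each an object of numbers: "fingers": the opening, from -1 (shut) to 1 (fully open); "x", "y", "z": the shift along the tool's x, y, z in m; "ax", "ay", "az": the turn, a rotation vector about the tool's x, y, z in degrees. In form: [{"fingers": .., "x": .., "y": .., "z": .., "ax": .., "ay": .., "az": ..}, ...]. A call has 1 to 10 rows; each row shifts and turns the commanded pose from where the row before left it, along the tool's axes as they then stand; what a row does not reach is not made up. A row lasts 1/12 s, in which the tool goes at most 41.7 mm and 7.16 degrees, less where a joint would pass 70% of its speed; a pose out of reach is approached as far as the arm can. A call is refused whole if a number of a shift passes 0.0417 or a number of a turn 7.16, either way. A call with a gripper value outside its range is refused whole. The fingers move at their own pace and stop on an object; "grip_force" is the grip in N (left out, the last holds). Time passes only in rows, so rows that do not move let the fingers close. It gives the time, the measured TCP pose, the force, the opening and the grip force at its end, in the units of the state.
- r.get_obs(): the state, without advancing time (a new reading comes with each control period).
- r.grab_frame(name): name is "scene" or "top" or "wrist"; returns a dict with "frame" (480x640x3 uint8, red, green, blue), "depth" (480x640 float32, m along the optical axis (not along the pixel's ray), 0 where there is no reading), "K" (3x3 intrinsics, pixels), "world_from_camera" (4x4, takes a point from camera to world coordinates). Camera axes: x right, y down, z forward; pixel columns grow to the right and rows downward; lengths in m; the calibration is good to about 2 mm. A picture is of the moment at which its call begins.
- r.hand_in(): hands the job in; it is judged then, once.
The state is a dict: "clock": time; "joints": joint angles; "qvel": joint speeds; "tau": joint torques, N m; "tcp_pos": TCP position; "orientation": TCP orientation; "contact_force": force on the tool from outside, world axes, zero at the start; "moment": the same for the moment, N m; "grip_width": finger opening in m; "gripper_force": force on a finger pad.
Only numpy, scipy, OpenCV 4.12 (cv2) and the standard library are available. Lean on these libraries where they do the work, as an engineer would, in place of code of your own. Each camera call takes 0.05 s, during which the arm holds its last target. There are 200 camera calls.

### The job

Take the blue roller out of the tray and fit it over the upright spindle at the end of the rim gauge's sliding arm, right down on its collar, and let it go. Then squeeze the gauge's black grip so that its orange lock button is pushed right in, draw the arm out until its index blade stands over the red clip on the scale, and finish while still holding it there with the button squeezed: the arm springs back if let go. Do not disturb the clay pot, the bowl, the wooden puck, the brush and spatula, or the two other rollers.

Things in the scene. Friction and masses are not known exactly. Their poses are not given: they have to be found in the camera images.
- gauge: Rim gauge, fixed: aluminium base 12 mm thick, dark square tube (axis 60 mm above table, x = -150 to 0 mm) from which a steel arm slides. Origin on the table under the tube's mouth; x: level, the way the arm slides out; z up. Yellow scale (24 mm wide, top 30 mm up) at y = -50 mm, x = 35 to 229 mm. Grey catch at the mouth (94 mm up, x = -8 to 2, y = -21 to -34 mm) blocks the lock's hook.
- boom (a joint): How far the arm is drawn out, m: 0 = home (the start), at most 0.14. A soft spring pulls it home, 2.4 N at 0, 4 N at 0.14; let go, it springs back. It comes out no more than 2 to 6 mm (by how hard it is pulled) unless the lock button is in by 5 mm.
- lock (a joint): How far the orange lock button is pushed in, m: 0 = out (locked), 0.007 = fully in. Its spring pushes back with 2 N at 0 and 8 N fully in. It moves level, along the gauge's +y, and travels with the arm.
- grip (a point): Middle of the arm's black upright grip, 105 mm above the table (good pinch height); moves with the arm. Grip: 32 mm (gauge x) by 24 mm (gauge y), 68 to 126 mm above table. Orange button on its -y side, 28 mm long, 80 to 122 mm above table, 8 mm proud (1 mm when in). Pinch along the gauge's y, over button and plain +y side: 32 mm wide, 25 mm with button in. It does not yield sideways.
- spindle (a point): Foot of the brass spindle on the arm, on the top of its round collar (26 mm across, 76 mm above the table); moves with the arm, 65 mm further out than the grip. The spindle is 12 mm across, stands up 48 mm from here and tapers to 6 mm over its top 10 mm. Axes as the gauge's.
- index (a point): Lower edge, over the scale's middle line, of the black index blade (3 mm thick) that the arm carries out sideways; 40 mm above the table, at the same distance out as the spindle. Axes as the gauge's.
- clip: Red clip set on the yellow scale, 12 mm wide along the scale, 30 mm across it, 5 mm high; origin at the middle of its foot on the scale's top, axes as the gauge's. It is fixed. The index passes 5 mm over it.
- roller_blue: The blue roller: a plain upright ring 34 mm across, 36 mm tall, with a 17 mm bore right through, 40 g. Origin at the middle of its underside, z along the bore. It starts standing in one of the tray's compartments.
- roller_white: The white roller, of the same size; leave it in its compartment.
- roller_green: The green roller, of the same size; leave it in its compartment.
- tray: Shallow brown wooden tray, fixed, 84 (x) x 226 (y) x 14 mm high, with three compartments side by side along its y, divided by walls 4 mm thick and 14 mm high. Origin at the middle of its underside. One roller stands in each compartment, about its middle; which is where varies.
- pot: Terracotta cup, 96 mm across and 100 mm tall, standing loose on the banding wheel beyond the arm's end; origin at the middle of its underside. Its wall is within the reach of the roller if the arm is drawn out far beyond the clip.
- wheel: Banding wheel (small turntable), fixed: 150 mm across, 48 mm high, origin under its centre on the table.
- bowl: Blue glazed bowl, 104 mm across, 58 mm high, loose; origin under its middle.
- puck: Round wooden puck, 68 mm across, 34 mm high, loose; origin under its middle.
- brush: Wooden brush lying loose on the table.
- spatula: Wooden spatula lying loose on the table.

How it is judged:
By the outcome, as a careful person would: the job done as asked, in the order asked, and still so for the second after the job is handed in, while the arm keeps its last pose, push and grip.
It also fails if it takes over 45 s, if anything falls off the work surface, if the arm or the gripper's body presses on something with over 40 N, if the wrist force passes 120 N, or if a joint passes its speed limit or range.

## Working session

There is one attempt and no reset: what is moved stays moved. The work goes in short steps, Python scripts to look and compute and a tool call to move; the robot and the scene stay as the last step left them, time stands still between calls to the robot, and variables do not carry over. Pictures are saved under pics/ and viewed, at most 10 in all, crops included, and the job is handed in when it is done.

Besides the shell and the picture viewer there is one more tool, called after ">>>" as name(argument=value, ...) on one line, values as JSON. arm_command: Moves the arm, as the interface text tells. Its arguments: {"type":"object","properties":{"rows":{"type":"array"},"grip_force":{"type":"number"}},"required":["rows"]}

```bash
mkdir -p pics; cat > h.py <<'E'
import numpy as np,cv2,pickle
from bench import r
def grab(n,tag):
    f=r.grab_frame(n); pickle.dump(f,open(f'{tag}.pkl','wb')); cv2.imwrite(f'pics/{tag}.png',f['frame'][:,:,::-1]); return f
def pts(f):
    d=f['depth'];K=f['K'];v,u=np.mgrid[:480,:640]
    P=np.stack([(u-K[0,2])*d/K[0,0],(v-K[1,2])*d/K[1,1],d],-1)
    T=f['world_from_camera'];return P@T[:3,:3].T+T[:3,3]
E
python3 - <<'E'
from h import *
for n in('scene','top'):
    f=grab(n,n+'0');print(f['world_from_camera'].round(3),f['K'])
o=r.get_obs();print({k:np.round(v,3) for k,v in o.items()})
E
```

```text
[[ 0.862  0.328 -0.387  0.82 ]
 [ 0.507 -0.563  0.653 -0.623]
 [-0.003 -0.759 -0.651  0.712]
 [ 0.     0.     0.     1.   ]] [[435.6999056    0.         317.84379821]
 [  0.         435.6999056  235.92304105]
 [  0.           0.           1.        ]]
[[-0.026 -0.989  0.149  0.29 ]
 [-1.     0.025 -0.008  0.022]
 [ 0.004 -0.149 -0.989  1.168]
 [ 0.     0.     0.     1.   ]] [[500.96925749   0.         327.68721775]
 [  0.         500.96925749 238.67479214]
 [  0.           0.           1.        ]]
{'clock': np.float64(0.1), 'joints': array([ 1.219,  0.478,  0.022,  1.556, -0.012,  1.109, -0.083]), 'qvel': array([ 0.001, -0.001,  0.002, -0.003, -0.001,  0.   ,  0.001]), 'tau': array([ 4.0000e-03, -5.9776e+01,  1.6130e+00, -2.8195e+01,  1.3000e-02,
        5.0000e-03,  0.0000e+00]), 'tcp_pos': array([ 0.163, -0.655,  0.249]), 'orientation': array([-3.117, -0.382,  0.   ]), 'contact_force': array([ 0.341,  0.427, -0.27 ]), 'moment': array([ 0.027,  0.002, -0.017]), 'gripper_force': np.float64(0.0), 'grip_width': np.float64(0.086)}
```

View pics/top0.png

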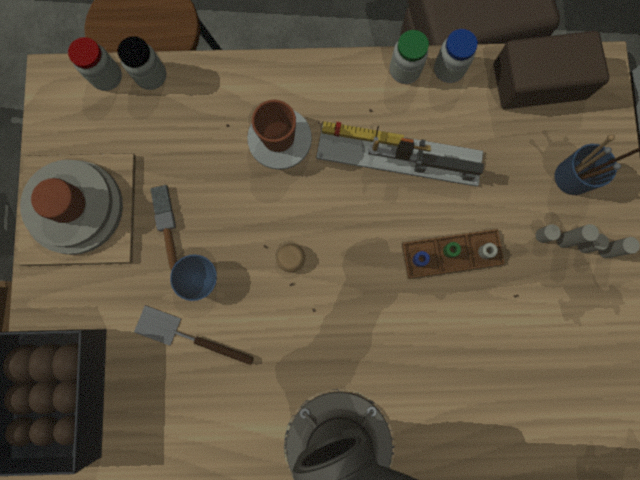

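View pics/scene0.png

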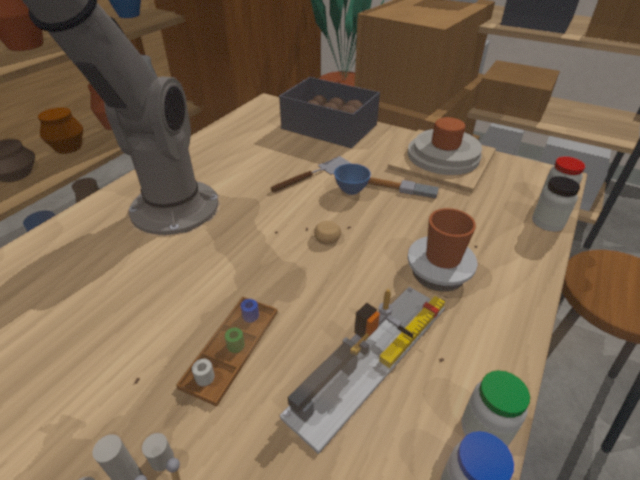

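The top view shows the blue roller at about (422,259), the grip at (404,148), the spindle at about (376,140), the red clip at about (338,128), and the gauge's +x pointing to image left. The scene view agrees with this. Next I measure each from depth.

```bash
python3 - <<'E'
from h import *
f=pickle.load(open('top0.pkl','rb'));P=pts(f);I=f['frame']
hsv=cv2.cvtColor(I,cv2.COLOR_RGB2HSV).astype(int);h,s,v=hsv[...,0],hsv[...,1],hsv[...,2]
vv,uu=np.mgrid[:480,:640]
def box(a,b,c,d):return (uu>=a)&(uu<=b)&(vv>=c)&(vv<=d)
def rep(n,m):
    q=P[m];print(n,len(q),q.mean(0).round(4),'med',np.median(q,0).round(4),'min',q.min(0).round(3),'max',q.max(0).round(3))
rep('blue',box(405,438,243,275)&(h>110)&(h<135)&(s>90))
rep('bluetop',box(405,438,243,275)&(P[...,2]>.034)&(P[...,2]<.05))
rep('greentop',box(440,467,235,265)&(P[...,2]>.034)&(P[...,2]<.05))
rep('griptop',box(390,420,130,170)&(P[...,2]>.118)&(P[...,2]<.132))
rep('spindle',box(360,392,125,155)&(P[...,2]>.085)&(P[...,2]<.132))
rep('collar',box(360,392,125,160)&(P[...,2]>.07)&(P[...,2]<.082))
rep('clip',box(325,350,115,140)&((h<6)|(h>174))&(s>130))
m=box(420,490,140,185)&(P[...,2]>.068)&(P[...,2]<.084);rep('tube',m)
for n,m in(('tube',m),('scale',box(318,430,115,155)&(h>20)&(h<32)&(s>150))):
    q=P[m][:,:2].astype(np.float32);l=cv2.fitLine(q,cv2.DIST_HUBER,0,.001,.001).ravel();print(n,l,np.degrees(np.arctan2(l[1],l[0])),np.median(P[m][:,2]))
rep('pot',box(245,305,90,170)&(P[...,2]>.13)&(P[...,2]<.16))
cv2.imwrite('pics/crop.png',cv2.resize(I[100:200,300:500,::-1],None,fx=4,fy=4,interpolation=cv2.INTER_CUBIC))
E
```

```text
blue 137 [ 0.4094 -0.1979  0.0385] med [ 0.4095 -0.1984  0.0397] min [ 0.394 -0.215  0.019] max [ 0.426 -0.182  0.044]
bluetop 137 [ 0.41   -0.1988  0.0398] med [ 0.4101 -0.1987  0.0399] min [ 0.394 -0.215  0.035] max [ 0.426 -0.182  0.044]
greentop 139 [ 0.4291 -0.2705  0.0396] med [ 0.429  -0.2701  0.0399] min [ 0.413 -0.288  0.034] max [ 0.444 -0.254  0.045]
griptop 210 [ 0.6464 -0.1609  0.125 ] med [ 0.6457 -0.161   0.1256] min [ 0.631 -0.178  0.118] max [ 0.665 -0.143  0.13 ]
spindle 46 [ 0.6549 -0.0965  0.1098] med [ 0.6544 -0.0966  0.1143] min [ 0.652 -0.102  0.087] max [ 0.661 -0.092  0.128]
collar 88 [ 0.6541 -0.1022  0.0751] med [ 0.6534 -0.0988  0.0756] min [ 0.643 -0.138  0.07 ] max [ 0.668 -0.084  0.082]
clip 40 [ 0.7254 -0.017   0.0349] med [ 0.7254 -0.0163  0.035 ] min [ 0.71  -0.024  0.027] max [ 0.738 -0.011  0.043]
tube 671 [ 0.6223 -0.2696  0.0724] med [ 0.622  -0.2695  0.0721] min [ 0.597 -0.344  0.068] max [ 0.659 -0.2    0.082]
tube [ 0.212783    0.9770995   0.6223434  -0.26964128] 77.7145 0.072135153560827
scale [ 0.1771477   0.98418427  0.71475065 -0.05887809] 79.79633 0.030139332417911335
pot 597 [0.7054 0.1241 0.144 ] med [0.7127 0.1246 0.1463] min [0.655 0.077 0.13 ] max [0.751 0.171 0.154]
```

View pics/crop.png

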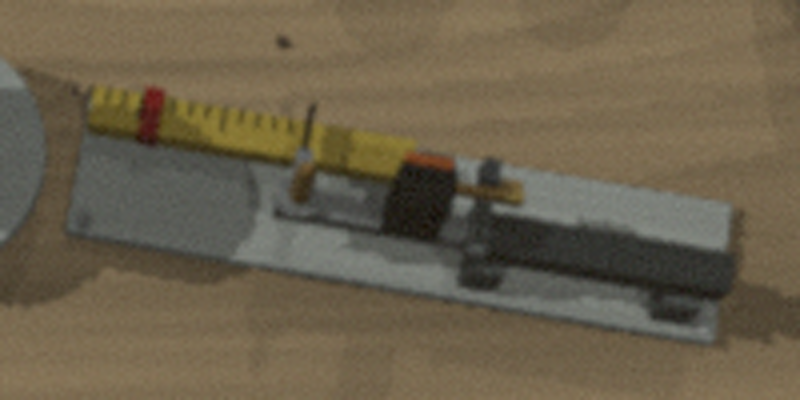

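The crop shows the clip at about (152,115), the index blade at (310,125), the spindle at (302,180) and the grip at (420,200). Gauge +x lies at about 79.6° in world. First I turn the tool so its y lies along the gauge's y.

>>> arm_command(rows=[{"fingers": 0.4, "az": -6.56}, {"fingers": 0.4, "az": -6.56}, {"fingers": 0.4, "az": -6.56}, {"fingers": 0.4, "az": -6.56}, {"fingers": 0.4, "az": -6.56}, {"fingers": 0.4, "az": -6.56}, {"fingers": 0.4, "az": -6.56}, {"fingers": 0.4, "az": -6.56}, {"fingers": 0.4, "az": -6.56}, {"fingers": 0.4, "az": -6.56}], grip_force=30)

```text
validation failed for argument at $.ro...
```

```bash
cat >> h.py <<'E'
from scipy.spatial.transform import Rotation as Ro
def to(p,yaw=-10.4):
    o=r.get_obs();R=Ro.from_rotvec(o['orientation']).as_matrix()
    y=R[:,1];print('t',round(float(o['clock']),2),'tcp',o['tcp_pos'].round(4),'y-ang',round(np.degrees(np.arctan2(y[1],y[0])),2),'z',R[:,2].round(4),'w',round(float(o['grip_width']),4),'F',o['contact_force'].round(1))
    d=R.T@(np.array(p)-o['tcp_pos']);print('tool shift',d.round(4));return d
E
python3 -c "
from h import *
to([.410,-.199,.2])"
```

```text
t 0.1 tcp [ 0.1628 -0.6545  0.2494] y-ang -76.03 z [-5.0e-04  1.6e-03 -1.0e+00] w 0.0856 F [ 0.3  0.4 -0.3]
tool shift [ 0.3499 -0.3823  0.05  ]
```

>>> arm_command(rows=[{"fingers": 0.4, "x": 0, "y": 0, "z": 0, "ax": 0, "ay": 0, "az": -6.56}, {"fingers": 0.4, "x": 0, "y": 0, "z": 0, "ax": 0, "ay": 0, "az": -6.56}, {"fingers": 0.4, "x": 0, "y": 0, "z": 0, "ax": 0, "ay": 0, "az": -6.56}, {"fingers": 0.4, "x": 0, "y": 0, "z": 0, "ax": 0, "ay": 0, "az": -6.56}, {"fingers": 0.4, "x": 0, "y": 0, "z": 0, "ax": 0, "ay": 0, "az": -6.56}, {"fingers": 0.4, "x": 0, "y": 0, "z": 0, "ax": 0, "ay": 0, "az": -6.56}, {"fingers": 0.4, "x": 0, "y": 0, "z": 0, "ax": 0, "ay": 0, "az": -6.56}, {"fingers": 0.4, "x": 0, "y": 0, "z": 0, "ax": 0, "ay": 0, "az": -6.56}, {"fingers": 0.4, "x": 0, "y": 0, "z": 0, "ax": 0, "ay": 0, "az": -6.56}, {"fingers": 0.4, "x": 0, "y": 0, "z": 0, "ax": 0, "ay": 0, "az": -6.56}], grip_force=30)

```text
clock: 0.93
tcp_pos: [0.1628, -0.6547, 0.2497]
orientation: [-2.408, -2.016, -0.001]
contact_force: [0.2, -0.1, 0.9]
grip_width: 0.0598
gripper_force: 0.0
```

```bash
python3 -c "
from h import *
to([.410,-.199,.2])"
```

```text
t 0.93 tcp [ 0.1628 -0.6547  0.2497] y-ang -10.11 z [-4.0e-04  1.1e-03 -1.0e+00] w 0.0598 F [ 0.2 -0.1  0.9]
tool shift [0.492  0.1634 0.0501]
```

>>> arm_command(rows=[{"fingers": 0.4, "x": 0.0273, "y": 0.0091, "z": 0.0028, "ax": 0, "ay": 0, "az": 0}, {"fingers": 0.4, "x": 0.0273, "y": 0.0091, "z": 0.0028, "ax": 0, "ay": 0, "az": 0}, {"fingers": 0.4, "x": 0.0273, "y": 0.0091, "z": 0.0028, "ax": 0, "ay": 0, "az": 0}, {"fingers": 0.4, "x": 0.0273, "y": 0.0091, "z": 0.0028, "ax": 0, "ay": 0, "az": 0}, {"fingers": 0.4, "x": 0.0273, "y": 0.0091, "z": 0.0028, "ax": 0, "ay": 0, "az": 0}, {"fingers": 0.4, "x": 0.0273, "y": 0.0091, "z": 0.0028, "ax": 0, "ay": 0, "az": 0}, {"fingers": 0.4, "x": 0.0273, "y": 0.0091, "z": 0.0028, "ax": 0, "ay": 0, "az": 0}, {"fingers": 0.4, "x": 0.0273, "y": 0.0091, "z": 0.0028, "ax": 0, "ay": 0, "az": 0}, {"fingers": 0.4, "x": 0.0273, "y": 0.0091, "z": 0.0028, "ax": 0, "ay": 0, "az": 0}])

```text
clock: 1.68
tcp_pos: [0.2882, -0.4268, 0.2247]
orientation: [-2.414, -2.01, 0.0]
contact_force: [0.9, -0.2, 0.6]
grip_width: 0.0595
gripper_force: 0.0
```

>>> arm_command(rows=[{"fingers": 0.4, "x": 0.0273, "y": 0.0091, "z": 0.0028, "ax": 0, "ay": 0, "az": 0}, {"fingers": 0.4, "x": 0.0273, "y": 0.0091, "z": 0.0028, "ax": 0, "ay": 0, "az": 0}, {"fingers": 0.4, "x": 0.0273, "y": 0.0091, "z": 0.0028, "ax": 0, "ay": 0, "az": 0}, {"fingers": 0.4, "x": 0.0273, "y": 0.0091, "z": 0.0028, "ax": 0, "ay": 0, "az": 0}, {"fingers": 0.4, "x": 0.0273, "y": 0.0091, "z": 0.0028, "ax": 0, "ay": 0, "az": 0}, {"fingers": 0.4, "x": 0.0273, "y": 0.0091, "z": 0.0028, "ax": 0, "ay": 0, "az": 0}, {"fingers": 0.4, "x": 0.0273, "y": 0.0091, "z": 0.0028, "ax": 0, "ay": 0, "az": 0}, {"fingers": 0.4, "x": 0.0273, "y": 0.0091, "z": 0.0028, "ax": 0, "ay": 0, "az": 0}, {"fingers": 0.4, "x": 0.0273, "y": 0.0091, "z": 0.0028, "ax": 0, "ay": 0, "az": 0}, {"fingers": 0.4, "x": 0, "y": 0, "z": 0, "ax": 0, "ay": 0, "az": 0}])

```text
clock: 2.52
tcp_pos: [0.4154, -0.196, 0.1997]
orientation: [-2.406, -2.019, -0.004]
contact_force: [0.5, 0.5, -0.9]
grip_width: 0.0598
gripper_force: 0.0
```

```bash
python3 -c "
from h import *
to([.410,-.199,.1])
f=grab('wrist','w1');P=pts(f)
m=(P[...,2]>.034)&(P[...,2]<.045)
n,L,st,c=cv2.connectedComponentsWithStats(m.astype(np.uint8))
for i in range(1,n):
  if st[i,4]>200: q=P[L==i];print(c[i].round(),st[i,4],q.mean(0).round(4),((q.min(0)+q.max(0))/2).round(4),f['frame'][L==i].mean(0).round())
"
```

```text
t 2.52 tcp [ 0.4154 -0.196   0.1997] y-ang -9.99 z [ 0.0012  0.0022 -1.    ] w 0.0598 F [ 0.5  0.5 -0.9]
tool shift [-0.0041 -0.0049  0.0997]
[596. 194.] 355 [ 0.6184 -0.2063  0.0396] [ 0.6224 -0.2069  0.0395] [53. 55. 55.]
[307. 232.] 1248 [ 0.4099 -0.1982  0.0395] [ 0.4096 -0.1988  0.0381] [ 45.  83. 160.]
[348. 316.] 1131 [ 0.4291 -0.2698  0.0393] [ 0.4291 -0.271   0.038 ] [ 57. 128.  73.]
[567. 335.] 343 [ 0.5975 -0.3167  0.0395] [ 0.6022 -0.3193  0.0395] [57. 59. 59.]
[357. 405.] 997 [ 0.4244 -0.3517  0.0391] [ 0.4243 -0.3531  0.0379] [190. 191. 177.]
```

View pics/w1.png

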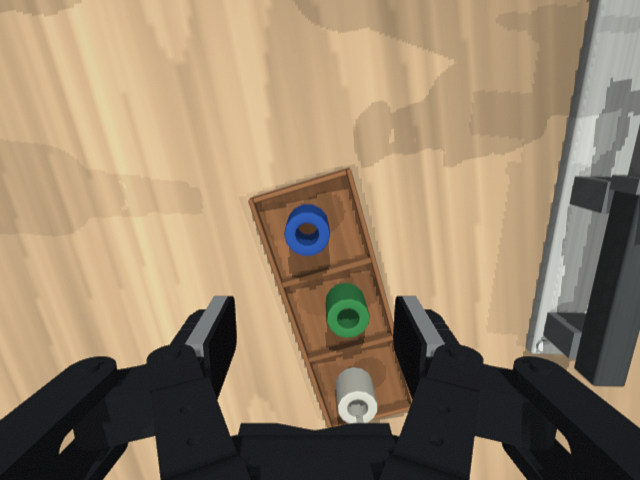

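The wrist view shows the blue roller at (307,232), clear of the green one, and its position matches the top camera's. Next I go down and grip.

>>> arm_command(rows=[{"fingers": 0.4, "x": -0.0041, "y": -0.005, "z": 0.02, "ax": 0, "ay": 0, "az": 0}, {"fingers": 0.3, "x": 0, "y": 0, "z": 0.03, "ax": 0, "ay": 0, "az": 0}, {"fingers": 0.3, "x": 0, "y": 0, "z": 0.03, "ax": 0, "ay": 0, "az": 0}, {"fingers": 0.3, "x": 0, "y": 0, "z": 0.03, "ax": 0, "ay": 0, "az": 0}, {"fingers": 0.3, "x": 0, "y": 0, "z": 0.025, "ax": 0, "ay": 0, "az": 0}, {"fingers": 0.3, "x": 0, "y": 0, "z": 0.015, "ax": 0, "ay": 0, "az": 0}, {"fingers": 0.3, "x": 0, "y": 0, "z": 0.01, "ax": 0, "ay": 0, "az": 0}, {"fingers": 0.3, "x": 0, "y": 0, "z": 0.006, "ax": 0, "ay": 0, "az": 0}, {"fingers": 0.3, "x": 0, "y": 0, "z": 0, "ax": 0, "ay": 0, "az": 0}])

```text
clock: 3.32
tcp_pos: [0.4068, -0.2049, 0.0332]
orientation: [-2.414, -2.009, 0.001]
contact_force: [1.0, 0.5, 0.1]
grip_width: 0.0556
gripper_force: 0.0
```

>>> arm_command(rows=[{"fingers": -1, "x": 0, "y": 0, "z": 0, "ax": 0, "ay": 0, "az": 0}, {"fingers": -1, "x": 0, "y": 0, "z": 0, "ax": 0, "ay": 0, "az": 0}, {"fingers": -1, "x": 0, "y": 0, "z": 0, "ax": 0, "ay": 0, "az": 0}, {"fingers": -1, "x": 0, "y": 0, "z": 0, "ax": 0, "ay": 0, "az": 0}, {"fingers": -1, "x": 0, "y": 0, "z": 0, "ax": 0, "ay": 0, "az": 0}, {"fingers": -1, "x": 0, "y": 0, "z": 0, "ax": 0, "ay": 0, "az": 0}, {"fingers": -1, "x": 0, "y": 0, "z": 0, "ax": 0, "ay": 0, "az": 0}, {"fingers": -1, "x": 0, "y": 0, "z": 0, "ax": 0, "ay": 0, "az": 0}], grip_force=30)

```text
clock: 3.98
tcp_pos: [0.408, -0.205, 0.0349]
orientation: [2.413, 2.009, 0.001]
contact_force: [-0.9, -0.6, 7.3]
grip_width: 0.0338
gripper_force: 30.1
```

>>> arm_command(rows=[{"fingers": -1, "x": 0, "y": 0, "z": -0.01, "ax": 0, "ay": 0, "az": 0}, {"fingers": -1, "x": 0, "y": 0, "z": -0.02, "ax": 0, "ay": 0, "az": 0}, {"fingers": -1, "x": 0, "y": 0, "z": -0.03, "ax": 0, "ay": 0, "az": 0}, {"fingers": -1, "x": 0, "y": 0, "z": -0.03, "ax": 0, "ay": 0, "az": 0}, {"fingers": -1, "x": 0, "y": 0, "z": -0.03, "ax": 0, "ay": 0, "az": 0}, {"fingers": -1, "x": 0, "y": 0, "z": -0.03, "ax": 0, "ay": 0, "az": 0}, {"fingers": -1, "x": 0, "y": 0, "z": -0.015, "ax": 0, "ay": 0, "az": 0}, {"fingers": -1, "x": 0, "y": 0, "z": 0, "ax": 0, "ay": 0, "az": 0}])

```text
clock: 4.65
tcp_pos: [0.4094, -0.2052, 0.2032]
orientation: [2.409, 2.006, 0.004]
contact_force: [0.4, -0.2, -0.0]
grip_width: 0.0334
gripper_force: 30.2
```

```bash
python3 -c "
from h import *
to([.594,-.11,.2])
f=grab('wrist','w2');P=pts(f)
h=cv2.cvtColor(f['frame'],cv2.COLOR_RGB2HSV).astype(int)
m=(h[...,0]>105)&(h[...,0]<130)&(h[...,1]>120)&(P[...,2]>.1)
q=P[m];print(m.sum(),q.mean(0),q.min(0),q.max(0));t=q[q[:,2]>q[:,2].max()-.006];print(t.mean(0),t.min(0),t.max(0),len(t))
v,u=np.nonzero(m);print(u.min(),u.max(),v.min(),v.max())
"
```

```text
t 4.65 tcp [ 0.4094 -0.2052  0.2032] y-ang -10.44 z [ 0.0066 -0.0038 -1.    ] w 0.0334 F [ 0.4 -0.2 -0. ]
tool shift [0.1271 0.1643 0.0041]
9380 [ 0.41126194 -0.19616494  0.20216463] [ 0.39169196 -0.21617576  0.17343367] [ 0.42773664 -0.13625168  0.32663954]
[ 0.42142003 -0.13625168  0.32663954] [ 0.42142003 -0.13625168  0.32663954] [ 0.42142003 -0.13625168  0.32663954] 40
264 365 252 371
```

View pics/w2.png

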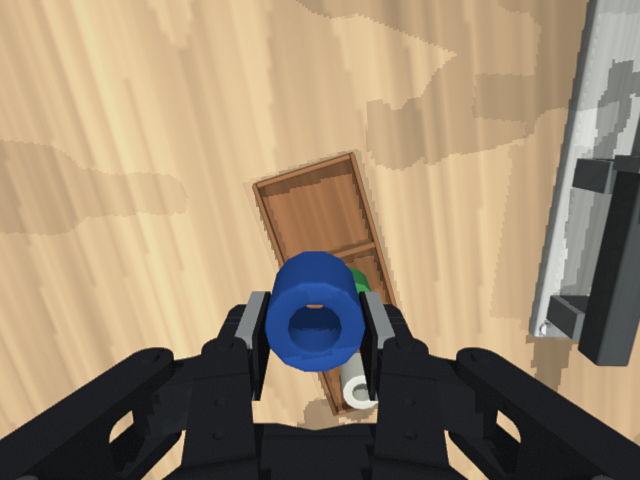

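The wrist view shows the blue roller held between the pads, with its bore at about (316,322), looking upright. I'll get its offset in the tool frame from the top ring.

```bash
cat > rol.py <<'E'
from h import *
def roller(f,o):
    P=pts(f);h=cv2.cvtColor(f['frame'],cv2.COLOR_RGB2HSV).astype(int)
    m=(h[...,0]>105)&(h[...,0]<130)&(h[...,1]>120)
    R=Ro.from_rotvec(o['orientation']).as_matrix()
    q=(P[m]-o['tcp_pos'])@R
    q=q[np.abs(q).max(1)<.05];hi,e=np.histogram(q[:,2],60,(-.03,.03));k=e[hi.argmax()]+.0005
    s=q[np.abs(q[:,2]-k)<.0025];A=np.c_[s[:,:2],np.ones(len(s))];c=np.linalg.lstsq(A,s[:,2],rcond=None)[0]
    (cx,cy),rad=cv2.minEnclosingCircle(s[:,:2].astype(np.float32))
    print('top in tool: z',k,'n',len(s),'tilt deg',np.degrees(c[:2]).round(2),'bbox mid',((s.min(0)+s.max(0))/2).round(4),'circle',round(cx,4),round(cy,4),round(rad,4))
E
python3 -c "
from rol import *
roller(pickle.load(open('w2.pkl','rb')),r.get_obs())"
```

```text
top in tool: z -0.006499999999999999 n 5582 tilt deg [ 0.46 -0.1 ] bbox mid [ 0.0065  0.0013 -0.0065] circle 0.0064 0.0012 0.0172
```

```bash
python3 -c "
from h import *
to([.640,-.172,.203])"
```

```text
t 4.7 tcp [ 0.4083 -0.205   0.2012] y-ang -10.45 z [ 0.004  -0.0026 -1.    ] w 0.034 F [ 0.4 -0.8 -1.6]
tool shift [ 0.0745  0.2219 -0.0009]
```

>>> arm_command(rows=[{"fingers": -1, "x": 0.0075, "y": 0.0222, "z": 0, "ax": 0, "ay": 0, "az": 0}, {"fingers": -1, "x": 0.0075, "y": 0.0222, "z": 0, "ax": 0, "ay": 0, "az": 0}, {"fingers": -1, "x": 0.0075, "y": 0.0222, "z": 0, "ax": 0, "ay": 0, "az": 0}, {"fingers": -1, "x": 0.0075, "y": 0.0222, "z": 0, "ax": 0, "ay": 0, "az": 0}, {"fingers": -1, "x": 0.0075, "y": 0.0222, "z": 0, "ax": 0, "ay": 0, "az": 0}, {"fingers": -1, "x": 0.0075, "y": 0.0222, "z": 0, "ax": 0, "ay": 0, "az": 0}, {"fingers": -1, "x": 0.0075, "y": 0.0222, "z": 0, "ax": 0, "ay": 0, "az": 0}, {"fingers": -1, "x": 0.0075, "y": 0.0222, "z": 0, "ax": 0, "ay": 0, "az": 0}, {"fingers": -1, "x": 0.0075, "y": 0.0222, "z": 0, "ax": 0, "ay": 0, "az": 0}, {"fingers": -1, "x": 0.0075, "y": 0.0222, "z": 0, "ax": 0, "ay": 0, "az": 0}])

```text
clock: 5.53
tcp_pos: [0.6393, -0.1705, 0.1971]
orientation: [-2.412, -2.009, 0.003]
contact_force: [-1.1, -0.3, -0.4]
grip_width: 0.0335
gripper_force: 30.1
```

>>> arm_command(rows=[{"fingers": -1, "x": 0, "y": 0, "z": 0, "ax": 0, "ay": 0, "az": 0}, {"fingers": -1, "x": 0, "y": 0, "z": 0, "ax": 0, "ay": 0, "az": 0}, {"fingers": -1, "x": 0, "y": 0, "z": 0, "ax": 0, "ay": 0, "az": 0}])

```text
clock: 5.78
tcp_pos: [0.638, -0.171, 0.1975]
orientation: [-2.412, -2.009, 0.003]
contact_force: [-0.1, 0.1, -0.6]
grip_width: 0.0335
gripper_force: 30.2
```

```bash
python3 -c "
from rol import *
to([.653,-.103,.203])
f=grab('wrist','w3');roller(f,r.get_obs());P=pts(f)
for lo,hi in((.09,.112),(.116,.13),(.073,.079),(.033,.037)):
  m=(P[...,2]>lo)&(P[...,2]<hi)
  n,L,st,c=cv2.connectedComponentsWithStats(m.astype(np.uint8))
  for i in range(1,n):
    if st[i,4]>60: q=P[L==i];print(lo,c[i].round(),st[i,4],q.mean(0).round(4),((q.min(0)+q.max(0))/2).round(4),f['frame'][L==i].mean(0).round())
"
```

```text
t 5.78 tcp [ 0.638  -0.171   0.1975] y-ang -10.42 z [-2.8e-03  4.0e-04 -1.0e+00] w 0.0335 F [-0.1  0.1 -0.6]
tool shift [ 0.0695  0.0025 -0.0055]
top in tool: z -0.004499999999999997 n 5508 tilt deg [0.28 0.09] bbox mid [ 0.007   0.0003 -0.0042] circle 0.0068 0.0003 0.0171
0.09 [330. 209.] 415 [ 0.6513 -0.1467  0.1016] [ 0.651  -0.1476  0.101 ] [57. 39. 30.]
0.09 [366. 287.] 154 [ 0.6645 -0.2     0.0934] [ 0.6649 -0.2006  0.0929] [88. 90. 93.]
0.116 [327. 115.] 378 [ 0.6576 -0.0976  0.1211] [ 0.6577 -0.0976  0.1209] [141. 110.  65.]
0.116 [333. 237.] 2602 [ 0.6507 -0.1564  0.1243] [ 0.6495 -0.1606  0.1221] [74. 48. 36.]
0.073 [324. 118.] 1078 [ 0.6573 -0.0977  0.076 ] [ 0.6577 -0.0975  0.0761] [148. 149. 149.]
0.073 [322. 200.] 63 [ 0.6476 -0.1455  0.0761] [ 0.6475 -0.1458  0.076 ] [32. 32. 33.]
0.073 [362. 275.] 63 [ 0.6646 -0.1989  0.0758] [ 0.6649 -0.199   0.076 ] [92. 95. 96.]
0.033 [611. 185.] 374 [ 0.8518 -0.1796  0.0349] [ 0.8574 -0.186   0.035 ] [126. 127. 116.]
0.033 [612. 313.] 328 [ 0.8543 -0.2816  0.0349] [ 0.8597 -0.2905  0.035 ] [103. 104.  95.]
0.033 [ 90. 370.] 77 [ 0.4346 -0.2564  0.0351] [ 0.4316 -0.2572  0.035 ] [ 47. 107.  61.]
```

View pics/w3.png

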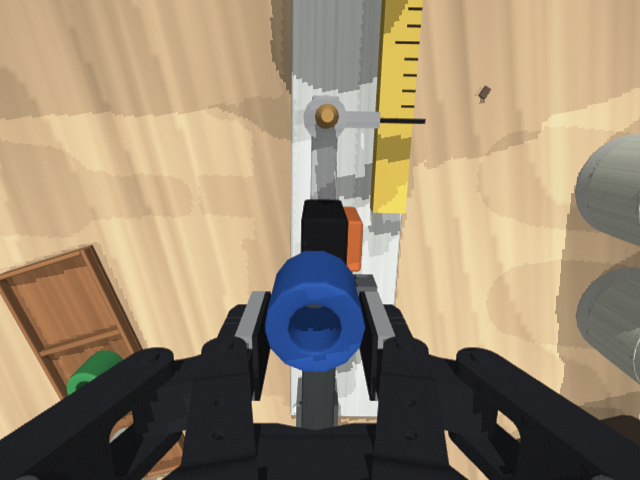

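The wrist view shows the spindle tip at (327,115) on its collar, with the scale and index blade to the right of it and the roller still held upright. Next I move over the spindle.

>>> arm_command(rows=[{"fingers": -1, "x": 0.0115, "y": 0.001, "z": 0, "ax": 0, "ay": 0, "az": 0}, {"fingers": -1, "x": 0.0115, "y": 0.001, "z": 0, "ax": 0, "ay": 0, "az": 0}, {"fingers": -1, "x": 0.0115, "y": 0.001, "z": 0, "ax": 0, "ay": 0, "az": 0}, {"fingers": -1, "x": 0.0115, "y": 0.001, "z": 0, "ax": 0, "ay": 0, "az": 0}, {"fingers": -1, "x": 0.0115, "y": 0.001, "z": 0, "ax": 0, "ay": 0, "az": 0}, {"fingers": -1, "x": 0.0115, "y": 0.001, "z": 0, "ax": 0, "ay": 0, "az": 0}, {"fingers": -1, "x": 0, "y": 0, "z": 0.015, "ax": 0, "ay": 0, "az": 0}, {"fingers": -1, "x": 0, "y": 0, "z": 0.015, "ax": 0, "ay": 0, "az": 0}, {"fingers": -1, "x": 0, "y": 0, "z": 0, "ax": 0, "ay": 0, "az": 0}, {"fingers": -1, "x": 0, "y": 0, "z": 0, "ax": 0, "ay": 0, "az": 0}])

```text
clock: 6.67
tcp_pos: [0.6572, -0.1036, 0.1682]
orientation: [-2.413, -2.01, 0.002]
contact_force: [0.2, -0.2, -1.2]
grip_width: 0.0336
gripper_force: 30.2
```

```bash
python3 -c "
from rol import *
to([.638+.0687*.181+.0056*.983,-.171+.0687*.983-.0056*.181,.1675])
f=grab('wrist','w4');roller(f,r.get_obs());P=pts(f)
I=f['frame'];cv2.imwrite('pics/w4c.png',cv2.resize(I[220:400,220:420,::-1],None,fx=3,fy=3))
h=cv2.cvtColor(I,cv2.COLOR_RGB2HSV).astype(int)
m=(h[...,0]>10)&(h[...,0]<25)&(h[...,1]>80);m[:,:285]=0;m[:,350:]=0;m[:290]=0;m[345:]=0
q=P[m];print(m.sum(),q.mean(0) if len(q) else '',)
"
```

```text
t 6.67 tcp [ 0.6572 -0.1036  0.1682] y-ang -10.4 z [-1.9e-03  3.0e-04 -1.0e+00] w 0.0336 F [ 0.2 -0.2 -1.2]
tool shift [-0.0011 -0.0011  0.0007]
top in tool: z -0.0034999999999999966 n 5607 tilt deg [0.34 0.15] bbox mid [ 0.0063 -0.0005 -0.0034] circle 0.0064 -0.0004 0.0172
0
```

View pics/w4c.png

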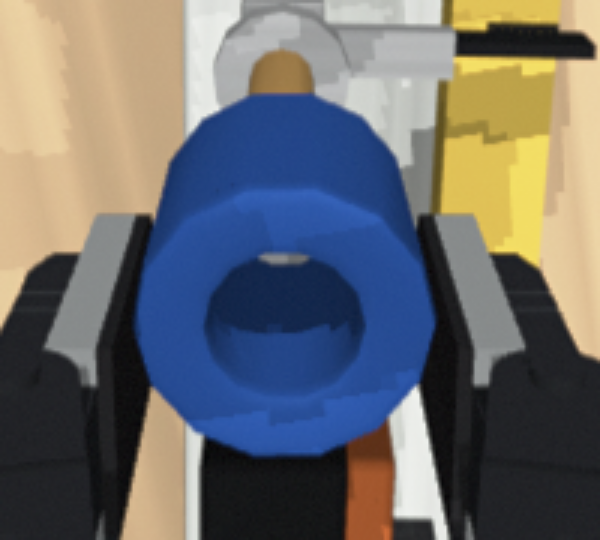

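The crop shows the spindle tip lined up sideways with the bore (282 against 285). Next I lower slowly.

>>> arm_command(rows=[{"fingers": -1, "x": -0.001, "y": -0.0005, "z": 0.005, "ax": 0, "ay": 0, "az": 0}, {"fingers": -1, "x": 0, "y": 0, "z": 0.005, "ax": 0, "ay": 0, "az": 0}, {"fingers": -1, "x": 0, "y": 0, "z": 0.005, "ax": 0, "ay": 0, "az": 0}, {"fingers": -1, "x": 0, "y": 0, "z": 0.005, "ax": 0, "ay": 0, "az": 0}, {"fingers": -1, "x": 0, "y": 0, "z": 0.005, "ax": 0, "ay": 0, "az": 0}, {"fingers": -1, "x": 0, "y": 0, "z": 0, "ax": 0, "ay": 0, "az": 0}])

```text
clock: 7.22
tcp_pos: [0.6562, -0.1052, 0.1425]
orientation: [-2.413, -2.009, 0.002]
contact_force: [-0.1, 0.2, -0.6]
grip_width: 0.0336
gripper_force: 30.2
```

```bash
python3 -c "
from rol import *
to([.6555,-.1045,.1075])
f=grab('wrist','w5');roller(f,r.get_obs())"
```

```text
t 7.22 tcp [ 0.6562 -0.1052  0.1425] y-ang -10.43 z [-2.e-03  2.e-04 -1.e+00] w 0.0336 F [-0.1  0.2 -0.6]
tool shift [ 0.0005 -0.0007  0.035 ]
top in tool: z -0.004499999999999997 n 5463 tilt deg [0.28 0.05] bbox mid [ 0.0062 -0.     -0.0041] circle 0.0064 -0.0002 0.0172
```

>>> arm_command(rows=[{"fingers": -1, "x": 0, "y": 0, "z": 0.006, "ax": 0, "ay": 0, "az": 0}, {"fingers": -1, "x": 0, "y": 0, "z": 0.006, "ax": 0, "ay": 0, "az": 0}, {"fingers": -1, "x": 0, "y": 0, "z": 0.006, "ax": 0, "ay": 0, "az": 0}, {"fingers": -1, "x": 0, "y": 0, "z": 0.006, "ax": 0, "ay": 0, "az": 0}, {"fingers": -1, "x": 0, "y": 0, "z": 0.005, "ax": 0, "ay": 0, "az": 0}, {"fingers": -1, "x": 0, "y": 0, "z": 0.003, "ax": 0, "ay": 0, "az": 0}, {"fingers": -1, "x": 0, "y": 0, "z": 0, "ax": 0, "ay": 0, "az": 0}])

```text
clock: 7.85
tcp_pos: [0.6564, -0.1051, 0.1108]
orientation: [-2.413, -2.01, 0.002]
contact_force: [0.6, -0.9, 0.1]
grip_width: 0.0336
gripper_force: 30.2
```

>>> arm_command(rows=[{"fingers": -1, "x": 0, "y": 0, "z": 0.002, "ax": 0, "ay": 0, "az": 0}, {"fingers": -1, "x": 0, "y": 0, "z": 0.001, "ax": 0, "ay": 0, "az": 0}, {"fingers": -1, "x": 0, "y": 0, "z": 0.001, "ax": 0, "ay": 0, "az": 0}, {"fingers": -1, "x": 0, "y": 0, "z": 0, "ax": 0, "ay": 0, "az": 0}])

```text
clock: 8.18
tcp_pos: [0.657, -0.1052, 0.1079]
orientation: [2.414, 2.01, 0.0]
contact_force: [-0.8, 0.7, -0.8]
grip_width: 0.0333
gripper_force: 30.2
```

>>> arm_command(rows=[{"fingers": -1, "x": 0, "y": 0, "z": 0.001, "ax": 0, "ay": 0, "az": 0}, {"fingers": -1, "x": 0, "y": 0, "z": 0.001, "ax": 0, "ay": 0, "az": 0}, {"fingers": -1, "x": 0, "y": 0, "z": 0, "ax": 0, "ay": 0, "az": 0}])

```text
clock: 8.43
tcp_pos: [0.6573, -0.1051, 0.107]
orientation: [2.414, 2.01, 0.0]
contact_force: [-3.1, -0.2, 5.7]
grip_width: 0.0338
gripper_force: 30.7
```

The roller touches the collar (5.7 N). I open the fingers and rise.

>>> arm_command(rows=[{"fingers": 0.3, "x": 0, "y": 0, "z": 0, "ax": 0, "ay": 0, "az": 0}, {"fingers": 0.3, "x": 0, "y": 0, "z": 0, "ax": 0, "ay": 0, "az": 0}, {"fingers": 0.3, "x": 0, "y": 0, "z": 0, "ax": 0, "ay": 0, "az": 0}, {"fingers": 0.3, "x": 0, "y": 0, "z": 0, "ax": 0, "ay": 0, "az": 0}, {"fingers": 0.3, "x": 0, "y": 0, "z": -0.015, "ax": 0, "ay": 0, "az": 0}, {"fingers": 0.3, "x": 0, "y": 0, "z": -0.025, "ax": 0, "ay": 0, "az": 0}, {"fingers": 0.3, "x": 0, "y": 0, "z": -0.025, "ax": 0, "ay": 0, "az": 0}, {"fingers": 0.3, "x": 0, "y": 0, "z": -0.015, "ax": 0, "ay": 0, "az": 0}, {"fingers": 0.3, "x": 0, "y": 0, "z": 0, "ax": 0, "ay": 0, "az": 0}])

```text
clock: 9.18
tcp_pos: [0.6596, -0.1049, 0.1913]
orientation: [2.41, 2.007, 0.009]
contact_force: [0.6, 0.7, 0.7]
grip_width: 0.0555
gripper_force: 0.0
```

>>> arm_command(rows=[{"fingers": 0.3, "x": -0.02, "y": 0, "z": 0, "ax": 0, "ay": 0, "az": 0}, {"fingers": 0.3, "x": -0.02, "y": 0, "z": 0, "ax": 0, "ay": 0, "az": 0}, {"fingers": 0.3, "x": -0.02, "y": 0, "z": 0, "ax": 0, "ay": 0, "az": 0}, {"fingers": 0.3, "x": 0, "y": 0, "z": 0, "ax": 0, "ay": 0, "az": 0}, {"fingers": 0.3, "x": 0, "y": 0, "z": 0, "ax": 0, "ay": 0, "az": 0}])

```text
clock: 9.6
tcp_pos: [0.6455, -0.1658, 0.1857]
orientation: [-2.417, -2.007, 0.001]
contact_force: [-0.5, 0.8, 0.9]
grip_width: 0.0553
gripper_force: 0.0
```

```bash
python3 -c "
from rol import *
to([.646,-.161,.187])
f=grab('wrist','w6');P=pts(f)
h=cv2.cvtColor(f['frame'],cv2.COLOR_RGB2HSV).astype(int)
def rep(n,m):
  q=P[m];print(n,len(q),q.mean(0).round(4),q.min(0).round(4),q.max(0).round(4))
b=(h[...,0]>105)&(h[...,0]<130)&(h[...,1]>120)
rep('rollertop',b&(P[...,2]>.105)&(P[...,2]<.12));print(np.percentile(P[b][:,2],[50,80,90,99]))
v,u=np.mgrid[:480,:640]
rep('griptop',(P[...,2]>.1235)&(P[...,2]<.129)&(f['frame'].max(2)<75)&(abs(u-320)<60))
rep('orange',(h[...,0]<12)&(h[...,1]>170)&(P[...,2]>.079))
rep('clip',((h[...,0]<5)|(h[...,0]>174))&(h[...,1]>170)&(P[...,2]>.03)&(P[...,2]<.045))
"
```

```text
t 9.6 tcp [ 0.6455 -0.1658  0.1857] y-ang -10.6 z [-7.e-04 -4.e-04 -1.e+00] w 0.0553 F [-0.5  0.8  0.9]
tool shift [ 0.0048 -0.0004 -0.0013]
rollertop 2814 [ 0.6588 -0.0983  0.1117] [ 0.6424 -0.1151  0.1051] [ 0.675  -0.0823  0.1141]
[0.11177013 0.11238665 0.1127073  0.11350884]
griptop 2937 [ 0.6449 -0.16    0.1258] [ 0.6307 -0.1783  0.1235] [ 0.659  -0.1435  0.1281]
orange 987 [ 0.6607 -0.1599  0.119 ] [ 0.6541 -0.1771  0.0832] [ 0.666  -0.0973  0.3092]<string>:7: RuntimeWarning: Mean of empty slice.
  ret = um.true_divide(
Traceback (most recent call last):
ValueError: zero-size array to reduction operation minimum which has no identity
```

View pics/w6.png

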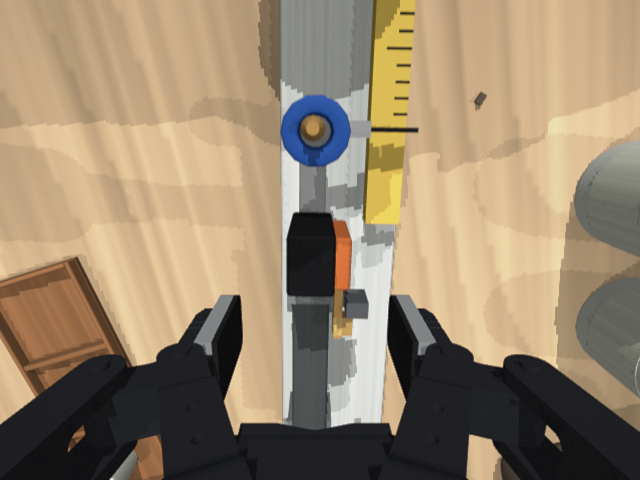

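The wrist view shows the roller seated on the spindle, its top at 112 mm as expected. The grip is at (312,255) with the button to its right. Next I go down onto the grip.

>>> arm_command(rows=[{"fingers": 0.3, "x": 0.0047, "y": -0.0003, "z": 0.01, "ax": 0, "ay": 0, "az": 0}, {"fingers": 0.3, "x": 0, "y": 0, "z": 0.015, "ax": 0, "ay": 0, "az": 0}, {"fingers": 0.3, "x": 0, "y": 0, "z": 0.015, "ax": 0, "ay": 0, "az": 0}, {"fingers": 0.3, "x": 0, "y": 0, "z": 0.015, "ax": 0, "ay": 0, "az": 0}, {"fingers": 0.3, "x": 0, "y": 0, "z": 0.015, "ax": 0, "ay": 0, "az": 0}, {"fingers": 0.3, "x": 0, "y": 0, "z": 0.01, "ax": 0, "ay": 0, "az": 0}, {"fingers": 0.3, "x": 0, "y": 0, "z": 0, "ax": 0, "ay": 0, "az": 0}, {"fingers": 0.3, "x": 0, "y": 0, "z": 0, "ax": 0, "ay": 0, "az": 0}])

```text
clock: 10.32
tcp_pos: [0.6465, -0.1587, 0.1053]
orientation: [-2.413, -2.011, 0.001]
contact_force: [-0.8, 0.2, -0.0]
grip_width: 0.0558
gripper_force: 0.0
```

```bash
python3 -c "
from rol import *
to([.6458,-.161,.105])"
```

```text
t 10.32 tcp [ 0.6465 -0.1587  0.1053] y-ang -10.39 z [-1.1e-03  6.0e-04 -1.0e+00] w 0.0558 F [-0.8  0.2 -0. ]
tool shift [-0.0024 -0.0003  0.0003]
```

>>> arm_command(rows=[{"fingers": 0.3, "x": -0.002, "y": 0, "z": 0, "ax": 0, "ay": 0, "az": 0}, {"fingers": -1, "x": 0, "y": 0, "z": 0, "ax": 0, "ay": 0, "az": 0}, {"fingers": -1, "x": 0, "y": 0, "z": 0, "ax": 0, "ay": 0, "az": 0}, {"fingers": -1, "x": 0, "y": 0, "z": 0, "ax": 0, "ay": 0, "az": 0}, {"fingers": -1, "x": 0, "y": 0, "z": 0, "ax": 0, "ay": 0, "az": 0}, {"fingers": -1, "x": 0, "y": 0, "z": 0, "ax": 0, "ay": 0, "az": 0}, {"fingers": -1, "x": 0, "y": 0, "z": 0, "ax": 0, "ay": 0, "az": 0}, {"fingers": -1, "x": 0, "y": 0, "z": 0, "ax": 0, "ay": 0, "az": 0}, {"fingers": -1, "x": 0, "y": 0, "z": 0, "ax": 0, "ay": 0, "az": 0}], grip_force=35)

```text
clock: 11.07
tcp_pos: [0.6445, -0.1614, 0.1072]
orientation: [-2.414, -2.007, 0.005]
contact_force: [-10.0, 2.1, 11.7]
grip_width: 0.0238
gripper_force: 35.5
```

```bash
python3 -c "
from rol import *
to([.6458,-.161,.105])
f=grab('top','t2');P=pts(f);h=cv2.cvtColor(f['frame'],cv2.COLOR_RGB2HSV).astype(int)
g=pickle.load(open('top0.pkl','rb'));I=np.hstack([cv2.resize(x['frame'][100:180,310:420,::-1],None,fx=3.6,fy=3.6,interpolation=cv2.INTER_CUBIC) for x in(g,f)]);cv2.imwrite('pics/t2c.png',I)
"
```

```text
t 11.07 tcp [ 0.6445 -0.1614  0.1072] y-ang -10.52 z [-3.6e-03 -2.0e-04 -1.0e+00] w 0.0238 F [-10.    2.1  11.7]
tool shift [0.0006 0.0012 0.0022]
```

View pics/t2c.png

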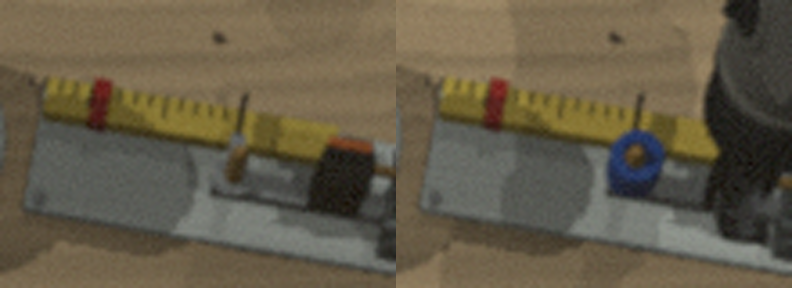

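The crop shows the roller on the spindle, with the blade at about (242,112) and the clip at (100,103) in the left half. The button is in (width 24 mm). I'll work out the draw distance by casting rays.

```bash
cat >> h.py <<'E'
def ray(f,u,v,z):
    K=f['K'];T=f['world_from_camera'];d=T[:3,:3]@np.array([(u-K[0,2])/K[0,0],(v-K[1,2])/K[1,1],1]);return T[:3,3]+d*(z-T[2,3])/d[2]
E
python3 -c "
from h import *
gx=np.array([.1805,.9836,0])
g=pickle.load(open('top0.pkl','rb'))
c=ray(g,310+100.5/3.6,100+103/3.6,.035)
for z in(.04,.05):
  b=ray(g,310+241/3.6,100+113/3.6,z);print(b,c,(c-b)@gx)
h=cv2.cvtColor(g['frame'],cv2.COLOR_RGB2HSV).astype(int);m=((h[...,0]<8)|(h[...,0]>172))&(h[...,1]>120);v,u=np.nonzero(m[110:142,325:350]);u=u+325;v=v+110
print(u.mean(),v.mean(),len(u),ray(g,u.mean(),v.mean(),.035)@gx-np.array([.6576,-.0976,0])@gx)
"
```

```text
[ 0.71142642 -0.10959993  0.04      ] [ 0.72242694 -0.01816629  0.035     ] 0.09191971686234422
[ 0.70768473 -0.10843361  0.05      ] [ 0.72242694 -0.01816629  0.035     ] 0.09144790429348783
337.3469387755102 127.83673469387755 49 0.09145404973396523
```

>>> arm_command(rows=[{"fingers": -1, "x": 0, "y": -0.001, "z": -0.001, "ax": 0, "ay": 0, "az": 0}, {"fingers": -1, "x": 0.004, "y": 0, "z": 0, "ax": 0, "ay": 0, "az": 0}, {"fingers": -1, "x": 0.006, "y": 0, "z": 0, "ax": 0, "ay": 0, "az": 0}, {"fingers": -1, "x": 0.008, "y": 0, "z": 0, "ax": 0, "ay": 0, "az": 0}, {"fingers": -1, "x": 0.008, "y": 0, "z": 0, "ax": 0, "ay": 0, "az": 0}, {"fingers": -1, "x": 0.006, "y": 0, "z": 0, "ax": 0, "ay": 0, "az": 0}, {"fingers": -1, "x": 0.004, "y": 0, "z": 0, "ax": 0, "ay": 0, "az": 0}, {"fingers": -1, "x": 0.004, "y": 0, "z": 0, "ax": 0, "ay": 0, "az": 0}, {"fingers": -1, "x": 0, "y": 0, "z": 0, "ax": 0, "ay": 0, "az": 0}])

```text
clock: 11.87
tcp_pos: [0.6526, -0.1212, 0.1072]
orientation: [-2.414, -2.01, 0.0]
contact_force: [-4.6, -1.0, 5.2]
grip_width: 0.0238
gripper_force: 37.8
```

```bash
python3 -c "
from h import *
to([.6445+.09*.1805,-.1614+.09*.9836,.106])"
```

```text
t 11.87 tcp [ 0.6526 -0.1212  0.1072] y-ang -10.43 z [-2.e-04  1.e-04 -1.e+00] w 0.0238 F [-4.6 -1.   5.2]
tool shift [ 0.049  -0.0007  0.0012]
```

>>> arm_command(rows=[{"fingers": -1, "x": 0.004, "y": 0, "z": 0, "ax": 0, "ay": 0, "az": 0}, {"fingers": -1, "x": 0.006, "y": 0, "z": 0, "ax": 0, "ay": 0, "az": 0}, {"fingers": -1, "x": 0.008, "y": 0, "z": 0, "ax": 0, "ay": 0, "az": 0}, {"fingers": -1, "x": 0.008, "y": 0, "z": 0, "ax": 0, "ay": 0, "az": 0}, {"fingers": -1, "x": 0.008, "y": 0, "z": 0, "ax": 0, "ay": 0, "az": 0}, {"fingers": -1, "x": 0.006, "y": 0, "z": 0, "ax": 0, "ay": 0, "az": 0}, {"fingers": -1, "x": 0.004, "y": 0, "z": 0, "ax": 0, "ay": 0, "az": 0}, {"fingers": -1, "x": 0, "y": 0, "z": 0, "ax": 0, "ay": 0, "az": 0}, {"fingers": -1, "x": 0, "y": 0, "z": 0, "ax": 0, "ay": 0, "az": 0}])

```text
clock: 12.62
tcp_pos: [0.6613, -0.0784, 0.1072]
orientation: [2.413, 2.01, 0.002]
contact_force: [0.6, -2.6, 3.8]
grip_width: 0.0236
gripper_force: 37.8
```

```bash
python3 -c "
from h import *
to([.6445+.0915*.1805,-.1614+.0915*.9836,.106])
f=grab('wrist','w7');g=grab('top','t7')
I=np.hstack([cv2.resize(f['frame'][40:220,270:450,::-1],(400,400),interpolation=cv2.INTER_CUBIC),cv2.resize(g['frame'][95:175,310:390,::-1],(400,400),interpolation=cv2.INTER_CUBIC)]);cv2.imwrite('pics/w7c.png',I)
P=pts(f);h=cv2.cvtColor(f['frame'],cv2.COLOR_RGB2HSV).astype(int)
m=((h[...,0]<5)|(h[...,0]>174))&(h[...,1]>150)&(P[...,2]>.032)&(P[...,2]<.037);q=P[m];v,u=np.nonzero(m)
print(m.sum(),q.mean(0),u.min(),u.max(),v.min(),v.max(),(q@[.1805,.9836,0]).min(),(q@[.1805,.9836,0]).max())
"
```

```text
t 12.62 tcp [ 0.6613 -0.0784  0.1072] y-ang -10.42 z [ 1.4e-03  1.0e-04 -1.0e+00] w 0.0236 F [ 0.6 -2.6  3.8]
tool shift [ 0.0069 -0.0015  0.0012]
1554 [ 0.72542079 -0.01651683  0.03497147] 390 456 109 136 0.10835832763052068 0.12062546203992487
```

View pics/w7c.png

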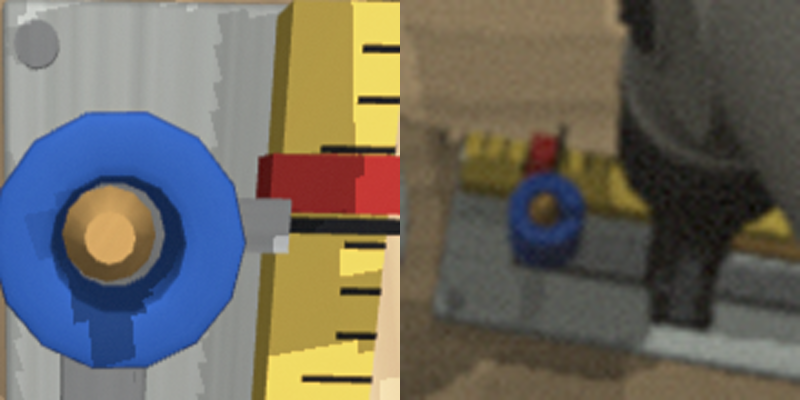

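The left crop shows the blade at about (345,225) just short of the red clip (rows 155 to 212). I'll measure the remaining gap from depth.

```bash
python3 -c "
from h import *
f=pickle.load(open('w7.pkl','rb'));P=pts(f);v,u=np.mgrid[:480,:640]
m=(f['frame'].max(2)<70)&(u>405)&(u<450)&(v>130)&(v<150)&(P[...,2]>.038)
q=P[m];s=q@[.1805,.9836,0];print(m.sum(),s.min(),s.max(),np.median(s),np.median(q,0),.1145-np.median(s),q[:,2].min(),q[:,2].max())
"
```

```text
278 0.10524578069497316 0.11184275882669709 0.10656234474185494 [ 0.7210005  -0.0241476   0.05200357] 0.007937655258145063 0.050256648703978446 0.23082823831923663
```

>>> arm_command(rows=[{"fingers": -1, "x": 0.0025, "y": 0, "z": 0, "ax": 0, "ay": 0, "az": 0}, {"fingers": -1, "x": 0.003, "y": 0, "z": 0, "ax": 0, "ay": 0, "az": 0}, {"fingers": -1, "x": 0.002, "y": 0, "z": 0, "ax": 0, "ay": 0, "az": 0}, {"fingers": -1, "x": 0, "y": 0, "z": 0, "ax": 0, "ay": 0, "az": 0}, {"fingers": -1, "x": 0, "y": 0, "z": 0, "ax": 0, "ay": 0, "az": 0}, {"fingers": -1, "x": 0, "y": 0, "z": 0, "ax": 0, "ay": 0, "az": 0}, {"fingers": -1, "x": 0, "y": 0, "z": 0, "ax": 0, "ay": 0, "az": 0}])

```text
clock: 13.3
tcp_pos: [0.6627, -0.0712, 0.1073]
orientation: [2.413, 2.01, 0.002]
contact_force: [2.7, -4.5, 4.8]
grip_width: 0.0234
gripper_force: 37.6
```

```bash
python3 -c "
from h import *
to([.6445+.0915*.1805,-.1614+.0915*.9836,.106])
f=grab('wrist','w8')
cv2.imwrite('pics/w8c.png',cv2.resize(f['frame'][60:240,270:450,::-1],(540,540),interpolation=cv2.INTER_CUBIC))
P=pts(f);h=cv2.cvtColor(f['frame'],cv2.COLOR_RGB2HSV).astype(int);v,u=np.mgrid[:480,:640];g=P@[.1805,.9836,0]
m=((h[...,0]<5)|(h[...,0]>174))&(h[...,1]>150)&(P[...,2]>.032)&(P[...,2]<.037);print(g[m].min(),g[m].max())
m=(f['frame'].max(2)<70)&(u>405)&(u<450)&(v>110)&(v<160)&(P[...,2]>.045)&(P[...,2]<.06);print(m.sum(),np.percentile(g[m],[2,50,98]))
b=(h[...,0]>105)&(h[...,0]<130)&(h[...,1]>120)&(v<300);print('roller top',np.median(P[b][:,2]))
"
```

```text
t 13.3 tcp [ 0.6627 -0.0712  0.1073] y-ang -10.44 z [ 1.8e-03  1.0e-04 -1.0e+00] w 0.0234 F [ 2.7 -4.5  4.8]
tool shift [-0.0005 -0.0017  0.0013]
0.10870770641410923 0.12033796826288987
290 [0.11261937 0.11393037 0.11522144]
roller top 0.11169202981669518
```

View pics/w8c.png

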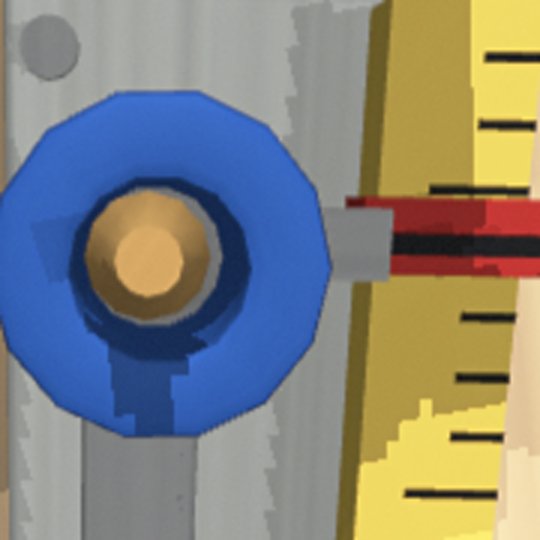

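The crop shows the black blade at about (465,243), over the red clip and within 0.6 mm of its middle. The roller is still seated and the button still in, so I hand in.

```bash
python3 -c "
from bench import r
print(r.hand_in())"
```

```text
the job is handed in; nothing more can be done
None
```

The job is handed in, with no verdict shown: the blue roller is down on the spindle's collar, and the arm is drawn out and held with the button squeezed in, its index blade measured 0.6 mm from the middle of the red clip, at about 13 s of the 45 s.

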